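# Clamp the filter module in the bench quick-clamp

## Robot

A 6-joint arm with a two-finger parallel gripper is mounted at the origin on the work surface. World frame = base frame: x ahead of the robot, y to its left, z up, the work surface at z = 0. Lengths are in m, angles in rad, forces in N, time in s.
With the tool pointing down it reaches from about 0.275 to 0.975 m from the base axis. Payload 8.4 kg.
Tool frame: the origin (TCP) lies between the finger pads; the fingertips stand 25 mm ahead of it and the grasp point (between the pads) lies 6 mm ahead of it; z points along the fingers, y is the line along which they close (so a half turn about z gives the same grasp; the last joint's range is limited). The gripper opens to 92 mm and grips with 3 to 60 N. Pads are 20 mm wide; open, the fingers measure 128 mm over their backs; the gripper's body (75 mm by 189 mm) begins 69 mm behind the grasp point.
Start: joints at [1.165, 0.353, 1.633, -0, 1.155, -0.002], TCP at [0.246, 0.575, 0.24] pointing down, gripper open.
Joint ranges: [-2.63, 2.63], [-0.92, 2.1], [0.06, 2.66], [-1.3, 4.44], [0, 2.69], [-3.02, 3.02]. Speed limits (rad/s): [2.22, 2.22, 2.79, 3.14, 3.14, 3.14].

## Interface

Orientations are given as a unit quaternion [w, x, y, z].
In Python, from station import manip, viewer gives the robot as it stands.
- The arm moves only by the shell command python3 -m crank 'ROWS' [FORCE]. ROWS is JSON, a list of rows, each an object of numbers: "x", "y", "z": the shift along the tool's x, y, z in m; "yaw": the turn about the tool's z in rad; "fingers": the closure in counts, from 0 (fully open) to 255 (shut). A call has 1 to 12 rows; each row is the pose to reach, as a shift and turn from the pose commanded when the call began, along the tool's axes at that moment; what a row does not reach only later rows make up. A row lasts 1/8 s, in which the tool goes at most 62.5 mm and 10.7 degrees, less where a joint would pass 70% of its speed; a pose out of reach is approached as far as the arm can. A call with a gripper value outside its range is refused whole. The fingers move at their own pace and stop on an object; FORCE is the grip in N (left out, the last holds). Time passes only in rows, so rows that repeat a pose let the fingers close. It gives the time, the measured TCP pose, the force, the opening and the grip force at its end, in the units of the state.
- manip.read_state(): the state, without advancing time (a new reading comes with each control period).
- viewer.grab_frame(name): name is "scene" or "top" or "wrist"; returns a dict with "img" (384x512x3 uint8, red, green, blue), "z_map" (384x512 float32, m along the optical axis (not along the pixel's ray), 0 where there is no reading), "intrinsics" (3x3 intrinsics, pixels), "world_to_cam" (4x4, takes a point from world to camera coordinates). Camera axes: x right, y down, z forward; pixel columns grow to the right and rows downward; lengths in m; the calibration is good to about 2 mm. A picture is of the moment at which its call begins.
- manip.hand_in(): hands the job in; it is judged then, once.
The state is a dict: "time_s": time; "joint_pos": joint angles; "qd": joint speeds; "joint_efforts": joint torques, N m; "ee_pos": TCP position; "ee_rot": TCP orientation; "wrist_force": force on the tool from outside, world axes, zero at the start; "wrist_torque": the same for the moment, N m; "opening": finger opening in m; "gripper_force": force on a finger pad.
Only numpy, scipy, OpenCV 4.12 (cv2) and the standard library are available. Lean on these libraries where they do the work, as an engineer would, in place of code of your own. Each camera call takes 0.05 s, during which the arm holds its last target. There are 200 camera calls.

## Task

Set the small stainless filter module flat on the bed of the bench quick-clamp, centred between its pads with its long side along the bar, and let go; then squeeze the trigger towards its grip and let it spring back, again and again, until the sliding jaw has pushed the module flush against the fixed jaw and holds it firmly, but stop as soon as the trigger turns stiff so as not to crush the module. Work the jaw only by its trigger, take your hand off at the end, and leave everything else on the bench where it is.

Things in the scene. Friction and masses are not known exactly. Their poses are not given: they have to be found in the camera images.
- module: the part to clamp: loose stainless-steel filter module, a plain box 60 mm long (its x) x 46 mm wide (its y) x 48 mm high, about 0.4 kg, standing upright on the bench with a small round connector and a black plate on top (up to 6 mm higher); origin at the centre of its underside
- clamp: bench quick-clamp screwed to the bench; place and yaw differ each time. +x: the direction in which the jaw closes; z up; origin on the bench under the bar. Bed: aluminium plate 345 x 90 mm, top 12 mm above the bench, x = -150 to +195 mm. Fixed jaw: block 64 mm wide, 72 mm high over the bench. Black head: x = -120 to -25 mm, 46 mm wide, top 102 mm over the bench
- jaw: sliding jaw: steel bar 16 x 12 mm along the clamp's x, 41 mm above the bench, with a block 50 mm wide, 16 to 66 mm above the bench, at its +x end. Each full squeeze moves it on by 6.5 or 13 mm in +x (6.5 mm ratchet teeth); it stays when the trigger is let go, with most of the clamping force (up to about 17 N). It cannot be opened. Origin on the bar axis, 24 mm behind the pad's face
- jaw_face (a point): centre of the sliding jaw's rubber pad face, 41 mm above the bench; at the start 90 to 120 mm from the fixed face. The pad is backed by a stiff spring of about 12 N per mm
- fixed_face (a point): centre of the fixed jaw's rubber face, 41 mm above the bench, at x = +154 mm, y = 0 of the clamp; the module ends up flush against it
- bed (a point): point on the bed's top (12 mm above the bench) where the module's underside centre is when flush against the fixed jaw and centred: x = +124 mm, y = 0 of the clamp
- trigger_pull (a point): foremost point of the free-turning roller (16 mm thick, 24 mm long in clamp y) that tops the trigger, an upright black blade 22 mm wide, 8 mm thick, pivoted 85 mm above the bench; this point is 149 mm, its top 158 mm above the bench at rest; free space before it (+x) above 110 mm. The roller is pulled along the clamp's -x by a fingertip before it, towards the fixed grip
- grip_top (a point): top of the fixed upright black grip behind the trigger, 170 mm above the bench, at x = -104 mm of the clamp; the grip is 22 mm (clamp x) by 30 mm
- trigger (a joint): trigger angle, 0 at rest (leans 0.32 rad to +x), grows as squeezed, hard stop at 0.56 (38 mm at trigger_pull); springs back by itself. Level pull: 2 to 4 N until a tooth is caught (up to half the stroke), 10 to 13 N with the jaw running free, 0.48 N more per N of clamping. 18 to 21 N felt short of the stop: firm; under 16 N: loose; over 26 N: crushed
- screwdriver: loose screwdriver lying on the bench, red handle, to be left alone
- tape_roll: loose white roll, ring 90 mm across, 25 mm high, to be left alone; origin at its underside
- blue_case: loose flat blue case 90 x 130 x 35 mm, to be left alone; origin at its underside
- flat_module: loose flat stainless box 120 x 85 x 38 mm, not the one to clamp, to be left alone; origin at its underside
- cup: loose white mug 72 mm across, 90 mm high, to be left alone; origin at its underside
- screw_jar: loose clear jar 56 mm across, 60 mm high, to be left alone; origin at its underside
There are look-alikes about, which are no part of the job. What is shaped like the module but red is not meant.

How it is judged:
By the outcome, as a careful person would: the job done as asked, in the order asked, and still so for the second after the job is handed in, with the robot touching nothing.
It also fails if it takes over 58 s, if anything falls off the work surface, if the arm or the gripper's body presses on something with over 40 N, if the wrist force passes 120 N, or if a joint passes its speed limit or range.

## Working session

There is one attempt and no reset: what is moved stays moved. The work goes in short steps, Python scripts to look and compute and a shell command to move; the robot and the scene stay as the last step left them, time stands still between calls to the robot, and variables do not carry over. Pictures are saved under pics/ and viewed, at most 11 in all, crops included, and the job is handed in when it is done.

```bash
mkdir -p pics; ls; cat > h.py <<'E'
import numpy as np,cv2
from station import manip,viewer
def grab(n,f=None):
    d=viewer.grab_frame(n)
    np.savez('%s.npz'%n,**d)
    if f: cv2.imwrite('pics/'+f,d['img'][:,:,::-1])
    return d
def load(n): return dict(np.load('%s.npz'%n))
def cloud(d):
    z=d['z_map'].astype(float);K=d['intrinsics'];v,u=np.indices(z.shape)
    P=np.stack([(u-K[0,2])/K[0,0]*z,(v-K[1,2])/K[1,1]*z,z],-1)
    M=np.linalg.inv(d['world_to_cam']);W=P@M[:3,:3].T+M[:3,3]
    W[z==0]=np.nan
    return W
E
python3 - <<'E'
from h import *
a=grab('top');b=grab('scene')
cv2.imwrite('pics/a.png',cv2.resize(a['img'][:,:,::-1],(768,576)))
cv2.imwrite('pics/b.png',cv2.resize(b['img'][:,:,::-1],(768,576)))
W=cloud(a);print(W[::48,::64].round(2)[:,:,:2].tolist())
s=manip.read_state();print(s['ee_pos'],s['ee_rot'],s['wrist_force'],s['opening'],s['time_s'])
E
```

```text
pics
[[[1.63, 1.25], [1.63, 0.93], [1.62, 0.6], [1.63, 0.28], [1.62, -0.05], [1.28, -0.29], [1.27, -0.53], [1.62, -1.02]], [[1.37, 1.22], [1.37, 0.91], [1.37, 0.59], [1.37, 0.27], [1.37, -0.04], [1.36, -0.36], [1.08, -0.51], [1.36, -1.0]], [[0.82, 0.75], [0.83, 0.56], [0.83, 0.36], [0.82, 0.15], [0.82, -0.05], [0.79, -0.23], [0.82, -0.45], [0.82, -0.65]], [[0.67, 0.74], [0.67, 0.55], [0.67, 0.35], [0.67, 0.15], [0.66, -0.04], [0.67, -0.24], [0.66, -0.44], [0.65, -0.61]], [[0.49, 0.62], [0.52, 0.54], [0.51, 0.33], [0.52, 0.15], [0.52, -0.04], [0.52, -0.24], [0.51, -0.43], [0.51, -0.61]], [[0.37, 0.61], [0.38, 0.53], [0.38, 0.34], [0.38, 0.15], [0.37, -0.04], [0.37, -0.23], [0.37, -0.41], [0.37, -0.61]], [[0.24, 0.7], [0.24, 0.52], [0.24, 0.33], [0.24, 0.14], [0.23, -0.04], [0.23, -0.23], [0.23, -0.41], [0.23, -0.6]], [[0.12, 0.63], [0.11, 0.51], [0.1, 0.32], [0.1, 0.14], [0.1, -0.04], [0.1, -0.22], [0.1, -0.41], [0.1, -0.59]]]
[0.24539693 0.57435105 0.23895973] [-1.29696004e-04  2.00527483e-01  9.79687886e-01 -5.98117475e-04] [ 0.9237838   0.76001677 -0.1568859 ] 0.09208711897464344 0.1
```

View pics/a.png

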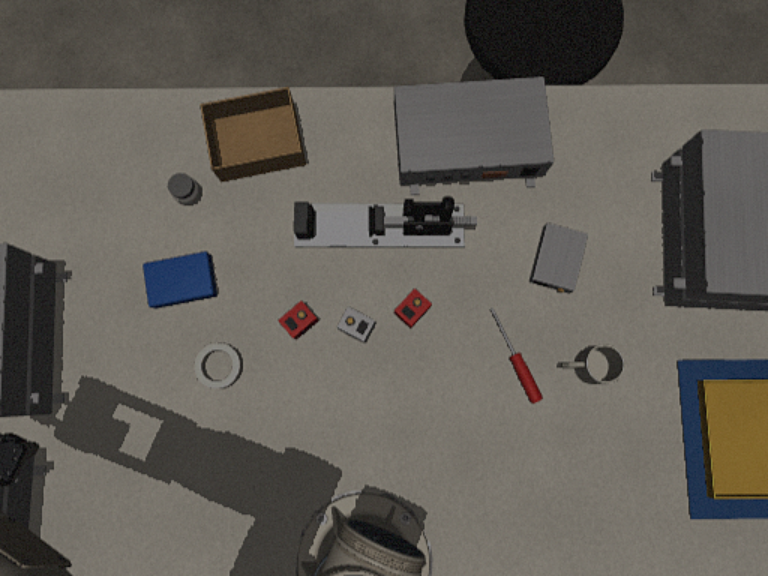

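View pics/b.png

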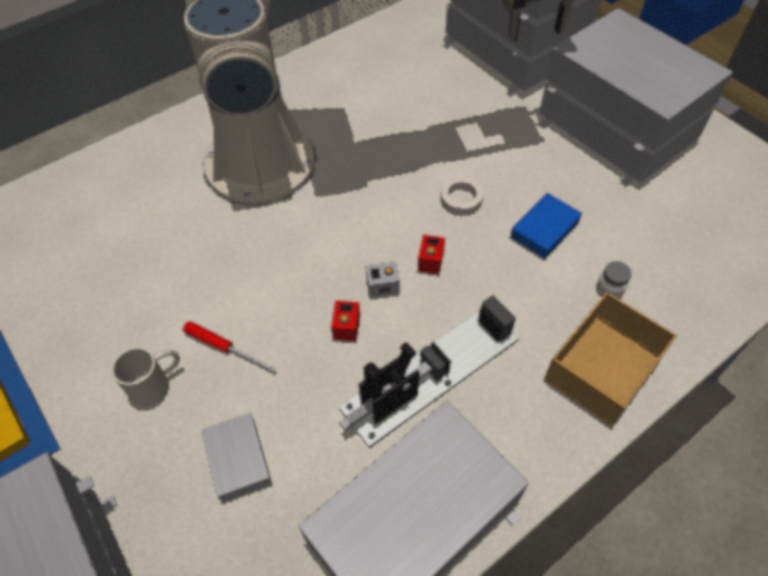

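The top view (768x576) shows these candidates: a red look-alike at (299,319), the stainless module at (356,324) and a second red one at (412,308). The flat stainless box at (560,257) is too big. I choose (356,324). The clamp runs from its fixed jaw at (304,220) to its head at (430,215), so it closes to the left in the image (world +y).

```bash
python3 - <<'E'
from h import *
a=load('top');W=cloud(a);im=a['img'].astype(int)
c=a['img'][110:240,170:330,::-1];cv2.imwrite('pics/c.png',cv2.resize(c,(800,650))[:600])
v,u=np.indices(W.shape[:2]);H=W[...,2]
def rect(m):
    p=W[m][:,:2].astype(np.float32);(c,s,an)=cv2.minAreaRect(p*1000);return np.round(c,1),np.round(s,1),an,m.sum(),np.nanmedian(W[m],0).round(3)
win=lambda x0,x1,y0,y1:(u*1.5>x0)&(u*1.5<x1)&(v*1.5>y0)&(v*1.5<y1)
m=win(333,380,300,348)&(H>.04)&(H<.06);print('mod',rect(m), H[win(333,380,300,348)].max())
print('bed',rect(win(285,480,190,260)&(H>.008)&(H<.018)))
print('fixed',rect(win(285,325,190,260)&(H>.06)))
print('jaw',rect(win(360,390,190,260)&(H>.055)))
print('head',rect(win(395,470,190,260)&(H>.09)&(H<.108)))
for lo,hi in((.11,.14),(.14,.155),(.155,.165),(.165,.18)):
    m=win(395,470,185,260)&(H>lo)&(H<hi)
    if m.sum()>3:print(lo,rect(m))
print('bigbox',rect(win(390,555,70,200)&(H>.05)),np.nanmax(H[win(390,555,70,200)]))
E
```

```text
mod (array([442.4,  12. ]), array([60.2, 45.9]), 61.17732238769531, np.int64(332), array([0.443, 0.011, 0.048])) nan
bed (array([646.1, -30.9]), array([132.5, 350.3]), 4.212610244750977, np.int64(1790), array([0.633, 0.001, 0.012]))
fixed (array([648.6, 114.5]), array([32.7, 63.7]), 89.85646057128906, np.int64(252), array([0.648, 0.115, 0.071]))
jaw (array([647.3, -28.7]), array([26.5, 49.8]), 89.886474609375, np.int64(167), array([ 0.647, -0.03 ,  0.065]))
head (array([ 645.4, -128.8]), array([49.4, 94.3]), 0.2790530323982239, np.int64(238), array([ 0.632, -0.12 ,  0.1  ]))
0.11 (array([ 645.2, -131.2]), array([75.8, 24.2]), 84.70692443847656, np.int64(46), array([ 0.638, -0.149,  0.124]))
0.14 (array([ 642.8, -125.9]), array([86.5, 24.3]), 83.61868286132812, np.int64(37), array([ 0.64 , -0.094,  0.151]))
0.155 (array([ 648. , -126.8]), array([87.2, 29.9]), 87.43084716796875, np.int64(60), array([ 0.643, -0.095,  0.159]))
0.165 (array([ 645. , -160.2]), array([19.1, 25.9]), 88.6830825805664, np.int64(60), array([ 0.646, -0.159,  0.169]))
bigbox (array([ 788.6, -222.8]), array([267.4, 300.4]), 3.788407802581787, np.int64(6368), array([ 0.821, -0.218,  0.091])) 0.17165698256763529
```

View pics/c.png

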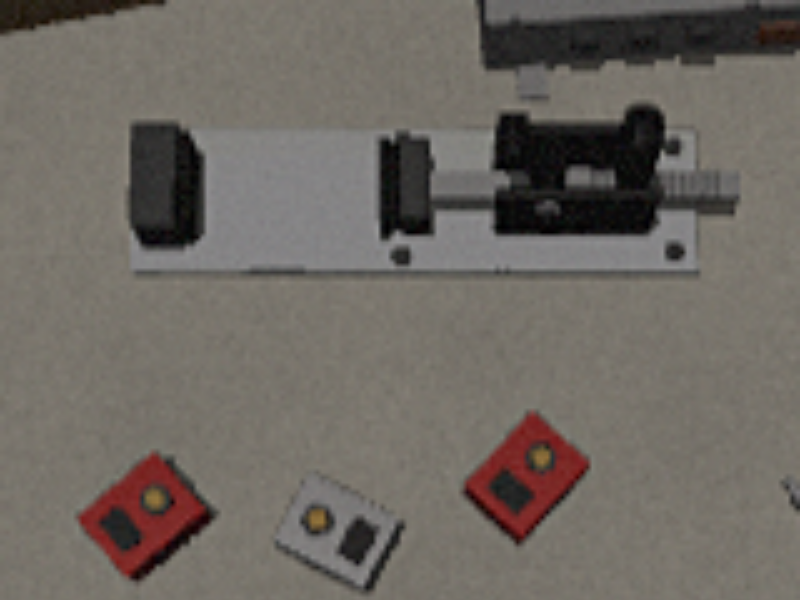

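The crop shows the stainless module with its connector and black plate, between the two red look-alikes. The measured size of 60.2 x 45.9 mm with its top at 48 mm matches the description. Clamp checks: the grip is at y=-0.160 (x=-104) and the fixed face at y=0.098 (x=+154), so the origin is at y≈-0.056, with world x≈0.647 and yaw≈90°. The jaw gap is about 113 mm. Next I hover over the module with the closing line across its 46 mm side.

```bash
python3 -m crank '[{"x":-0.034,"y":-0.037,"yaw":0.14,"fingers":0},{"x":-0.068,"y":-0.073,"yaw":0.28,"fingers":0},{"x":-0.101,"y":-0.11,"yaw":0.42,"fingers":0},{"x":-0.134,"y":-0.147,"yaw":0.56,"fingers":0},{"x":-0.168,"y":-0.183,"yaw":0.7,"fingers":0},{"x":-0.201,"y":-0.22,"yaw":0.84,"fingers":0},{"x":-0.235,"y":-0.256,"yaw":0.98,"fingers":0},{"x":-0.268,"y":-0.293,"yaw":1.12,"fingers":0},{"x":-0.302,"y":-0.33,"yaw":1.26,"fingers":0},{"x":-0.335,"y":-0.366,"yaw":1.4,"fingers":0},{"x":-0.369,"y":-0.403,"yaw":1.54,"fingers":0},{"x":-0.402,"y":-0.44,"yaw":1.67,"fingers":0}]' 25
python3 -m crank '[{"z":0.05,"fingers":0},{"z":0.09,"fingers":0},{"z":0.09,"fingers":0}]'
python3 - <<'E'
from h import *
s=manip.read_state();print(s['ee_pos'],s['ee_rot'],s['wrist_force'],s['joint_pos'],s['time_s'])
d=grab('wrist','w1.png');W=cloud(d);H=W[...,2]
m=(H>.043)&(H<.052)&(np.hypot(W[...,0]-.443,W[...,1]-.011)<.05);print(m.sum(),cv2.minAreaRect((W[m][:,:2]*1000).astype(np.float32)))
q=s['ee_rot'];a=np.arctan2(q[2],q[1]);print('tool x yaw',np.degrees(2*a))
E
```

```text
[0.24539693 0.57435105 0.23895973] [-1.29696004e-04  2.00527483e-01  9.79687886e-01 -5.98117475e-04] [ 0.9237838   0.76001677 -0.1568859 ] [ 1.16460576e+00  3.53542220e-01  1.63406427e+00  1.23626151e-05
  1.15521015e+00 -2.40286838e-03] 0.1
0 ((0.0, 0.0), (0.0, 0.0), 0.0)
tool x yaw 156.86438262036825$[0]: bad value
$[0]: bad value
```

View pics/w1.png

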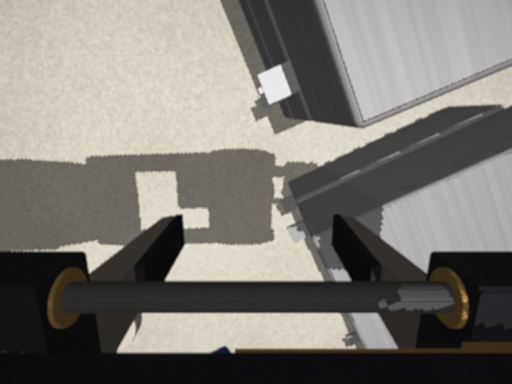

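Nothing moved, and the picture shows only the start view. The first row was refused as a bad value, probably because every row needs all its keys, so I'll write them all out.

```bash
python3 -m crank '[{"x":-0.034,"y":-0.037,"z":0,"yaw":0.14,"fingers":0}]' 25; echo; python3 -m crank '[{"x":0,"y":0,"z":0,"yaw":0,"fingers":1}]' 25; python3 -m crank --help | head -20
```

```text
time_s: 0.28
ee_pos: [0.2619, 0.5287, 0.2391]
ee_rot: [-0.0, 0.269, 0.963, 0.0]
wrist_force: [0.0, -0.9, -0.8]
opening: 0.092
gripper_force: 0.0

time_s: 0.4
ee_pos: [0.2627, 0.5249, 0.2392]
ee_rot: [0.0, 0.27, 0.963, -0.001]
wrist_force: [0.0, -0.2, 0.2]
opening: 0.0915
gripper_force: 0.0invalid input: not JSON, or not a number
```

All keys are required. I continue to the hover, with the remaining shift recomputed in the current tool axes.

```bash
python3 -m crank '[{"x":-0.038,"y":-0.0315,"z":0,"yaw":0.14,"fingers":0},{"x":-0.076,"y":-0.063,"z":0,"yaw":0.28,"fingers":0},{"x":-0.114,"y":-0.0945,"z":0,"yaw":0.42,"fingers":0},{"x":-0.153,"y":-0.126,"z":0,"yaw":0.56,"fingers":0},{"x":-0.191,"y":-0.157,"z":0,"yaw":0.7,"fingers":0},{"x":-0.229,"y":-0.189,"z":0,"yaw":0.84,"fingers":0},{"x":-0.267,"y":-0.22,"z":0.015,"yaw":0.98,"fingers":0},{"x":-0.305,"y":-0.252,"z":0.03,"yaw":1.12,"fingers":0},{"x":-0.343,"y":-0.283,"z":0.045,"yaw":1.26,"fingers":0},{"x":-0.381,"y":-0.315,"z":0.06,"yaw":1.4,"fingers":0},{"x":-0.42,"y":-0.346,"z":0.075,"yaw":1.53,"fingers":0},{"x":-0.42,"y":-0.346,"z":0.085,"yaw":1.53,"fingers":0}]' 25
python3 -m crank '[{"x":0,"y":0,"z":0,"yaw":0,"fingers":0}]'
python3 - <<'E'
from h import *
s=manip.read_state();print(s['ee_pos'],s['ee_rot'],s['wrist_force'],s['joint_pos'],s['time_s'])
d=grab('wrist','w2.png');W=cloud(d);H=W[...,2]
m=(H>.043)&(H<.052)&(np.hypot(W[...,0]-.443,W[...,1]-.011)<.05);print(m.sum(),cv2.minAreaRect((W[m][:,:2]*1000).astype(np.float32)))
q=s['ee_rot'];a=np.arctan2(q[2],q[1]);print('tool x yaw',np.degrees(2*a))
E
```

```text
time_s: 1.9
ee_pos: [0.4442, 0.0118, 0.1541]
ee_rot: [0.0, 0.862, 0.507, 0.0]
wrist_force: [0.6, 0.4, -0.1]
opening: 0.0921
gripper_force: 0.0
time_s: 2.02
ee_pos: [0.4423, 0.0143, 0.1539]
ee_rot: [-0.001, 0.861, 0.509, -0.001]
wrist_force: [0.2, 0.3, 1.0]
opening: 0.0917
gripper_force: 0.0
[0.44230259 0.01430641 0.1539449 ] [-5.76253528e-04  8.60620252e-01  5.09246534e-01 -6.45736979e-04] [0.21880442 0.28044457 1.04220963] [2.86552578e-02 1.83755488e-01 2.09002240e+00 5.00931610e-04
 8.69502936e-01 5.30509470e-01] 2.025
3166 ((442.6447448730469, 13.288646697998047), (59.417301177978516, 46.05622482299805), 61.874267578125)
tool x yaw 61.22733495421149
```

View pics/w2.png

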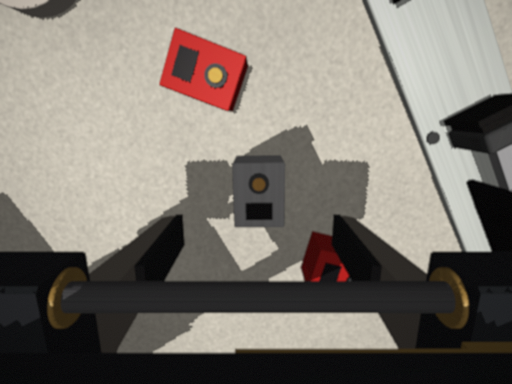

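The module at (258,190) is centred and square to the fingers. A red look-alike at (325,258) sits near the right finger, so I check that clearance before descending.

```bash
python3 - <<'E'
from h import *
d=load('top');W=cloud(d);i=d['img'].astype(int);H=W[...,2]
m=(i[...,0]>2*i[...,1])&(i[...,0]>90)&(H>.03)&(H<.06)
a=np.radians(61.3);X=np.array([np.cos(a),np.sin(a)]);Y=np.array([np.sin(a),-np.cos(a)])
for s in(m&(W[...,1]>.05),m&(W[...,1]<-.05)):
    P=W[s][:,:2]-[.4425,.0135];print(s.sum(),'tool x',(P@X).min(),(P@X).max(),'tool y',(P@Y).min(),(P@Y).max(),cv2.minAreaRect((W[s][:,:2]*1000).astype(np.float32)))
E
```

```text
228 tool x 0.07306077716699474 0.13064471173396125 tool y -0.07844108365630782 -0.012406399210063928 ((451.8603515625, 124.97315979003906), (45.341426849365234, 58.02853775024414), 41.24285125732422)
228 tool x -0.3764777206524611 -0.055253590606199166 tool y 0.045274620310185344 0.11354422273594682 ((400.50482177734375, -211.14453125), (321.461669921875, 63.52022171020508), 57.072696685791016)
```

The nearest red part is 55 mm away in tool x, so it's clear. Descend 120 mm, grip and lift.

```bash
python3 -m crank '[{"x":0,"y":0,"z":0.05,"yaw":0,"fingers":0},{"x":0,"y":0,"z":0.09,"yaw":0,"fingers":0},{"x":0,"y":0,"z":0.12,"yaw":0,"fingers":0},{"x":0,"y":0,"z":0.12,"yaw":0,"fingers":0},{"x":0,"y":0,"z":0.12,"yaw":0,"fingers":220},{"x":0,"y":0,"z":0.12,"yaw":0,"fingers":220},{"x":0,"y":0,"z":0.12,"yaw":0,"fingers":220},{"x":0,"y":0,"z":0.12,"yaw":0,"fingers":220},{"x":0,"y":0,"z":0.12,"yaw":0,"fingers":220}]' 25
python3 -m crank '[{"x":0,"y":0,"z":0,"yaw":0,"fingers":220},{"x":0,"y":0,"z":-0.03,"yaw":0,"fingers":220},{"x":0,"y":0,"z":-0.08,"yaw":0,"fingers":220},{"x":0,"y":0,"z":-0.1,"yaw":0,"fingers":220},{"x":0,"y":0,"z":-0.1,"yaw":0,"fingers":220}]'
python3 - <<'E'
from h import *
d=grab('wrist','w3.png');W=cloud(d);s=manip.read_state()
q=s['ee_rot'];a=2*np.arctan2(q[2],q[1]);p=s['ee_pos'];print(p,np.degrees(a))
H=W[...,2]
print('mod top', [np.nanmedian(W[y,x],0) for y,x in((200,258),)])
X=np.array([np.cos(a),np.sin(a)]);Y=np.array([np.sin(a),-np.cos(a)])
m=(np.abs(H-.155)<.03)&(np.hypot(W[...,0]-p[0],W[...,1]-p[1])<.045)
P=W[m][:,:2]-p[:2];print(m.sum(),np.nanmedian(H[m]));xs=P@X;ys=P@Y;print(np.percentile(xs,[0,1,99,100]),np.percentile(ys,[0,1,99,100]))
E
```

```text
time_s: 3.2
ee_pos: [0.4428, 0.0139, 0.0348]
ee_rot: [0.0, 0.861, 0.509, 0.0]
wrist_force: [-1.0, 0.9, 5.1]
opening: 0.046
gripper_force: 25.0
time_s: 3.82
ee_pos: [0.4433, 0.0139, 0.1355]
ee_rot: [0.001, 0.861, 0.509, 0.001]
wrist_force: [-0.0, 0.4, -5.1]
opening: 0.0461
gripper_force: 25.0
[0.44250307 0.01391925 0.13435802] 61.17579141014251
mod top [np.float64(0.14414228543858376)]
12724 0.14852242308905364
[-0.01228707 -0.01061595  0.02943758  0.02974425] [-0.03842437 -0.03531385  0.03766837  0.04091425]
```

View pics/w3.png

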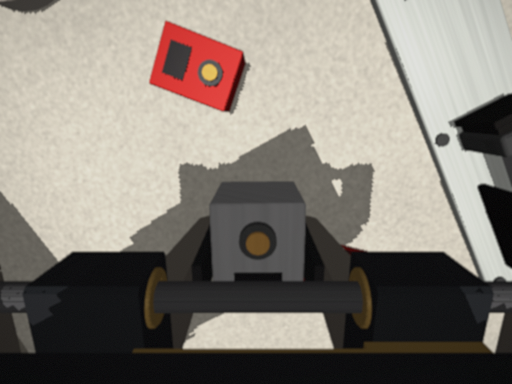

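The module is held and centred: its front edge is at tool x +29.7 mm and the opening is 46 mm. Now I carry it above the gap at (0.647, 0.041), turned 28.8° so its long side lies along the bar.

```bash
python3 -m crank '[{"x":0.018,"y":0.025,"z":-0.01,"yaw":-0.08,"fingers":220},{"x":0.042,"y":0.058,"z":-0.02,"yaw":-0.18,"fingers":220},{"x":0.066,"y":0.09,"z":-0.02,"yaw":-0.28,"fingers":220},{"x":0.09,"y":0.123,"z":-0.02,"yaw":-0.38,"fingers":220},{"x":0.11,"y":0.15,"z":-0.02,"yaw":-0.46,"fingers":220},{"x":0.122,"y":0.166,"z":-0.02,"yaw":-0.503,"fingers":220},{"x":0.122,"y":0.166,"z":-0.02,"yaw":-0.503,"fingers":220},{"x":0.122,"y":0.166,"z":-0.02,"yaw":-0.503,"fingers":220}]'
python3 - <<'E'
from h import *
d=grab('wrist','w4.png');W=cloud(d);s=manip.read_state()
q=s['ee_rot'];a=2*np.arctan2(q[2],q[1]);p=s['ee_pos'];print(p,np.degrees(a),s['opening'])
H=W[...,2];r=lambda m:(m.sum(),cv2.minAreaRect((W[m][:,:2]*1000).astype(np.float32)))
print('fixed',r((abs(H-.072)<.004)&(W[...,1]>.08)&(W[...,1]<.15)&(abs(W[...,0]-.648)<.06)))
m=(abs(H-.012)<.004)&(abs(W[...,0]-.648)<.075)
# bed edges: fit lines at both sides
for sg in(-1,1):
    pts=[]
    for y in np.arange(-.03,.14,.008):
        k=m&(abs(W[...,1]-y)<.004)
        if k.sum()>20: pts.append((y,(sg*W[...,0][k]).max()*sg))
    if len(pts)>3:
        P=np.array(pts);print(sg,np.polyfit(P[:,0],P[:,1],1),P.round(4).tolist())
t=load('top');T=cloud(t)
E
```

```text
time_s: 4.88
ee_pos: [0.6452, 0.0407, 0.1527]
ee_rot: [-0.001, 0.707, 0.707, -0.001]
wrist_force: [-0.1, 0.2, -2.9]
opening: 0.0458
gripper_force: 25.0
[0.64530824 0.04064211 0.15324685] 89.95498008720814 0.04583846220449099
fixed (np.int64(3313), ((649.478271484375, 118.38886260986328), (27.959442138671875, 63.74027633666992), 89.62832641601562))
-1 [0.00699831 0.60384432] [[0.034, 0.6041], [0.042, 0.6041], [0.05, 0.6044], [0.058, 0.6047], [0.066, 0.6039], [0.074, 0.604], [0.082, 0.6045], [0.09, 0.6048], [0.098, 0.6041], [0.106, 0.6043], [0.114, 0.6046], [0.122, 0.6051], [0.13, 0.6053], [0.138, 0.6044]]
1 [0.01323422 0.69264517] [[0.034, 0.6927], [0.042, 0.6935], [0.05, 0.6932], [0.058, 0.6938], [0.066, 0.6937], [0.074, 0.6931], [0.082, 0.6941], [0.09, 0.6936], [0.098, 0.6942], [0.106, 0.6937], [0.114, 0.6943], [0.122, 0.6942], [0.13, 0.6945], [0.138, 0.6944]]
```

View pics/w4.png

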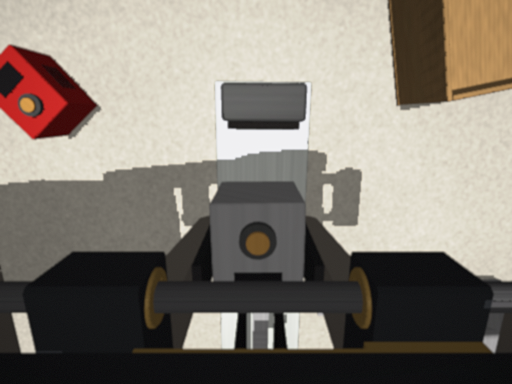

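The view shows the module over the bed, with the fixed jaw at (263,103). The bed and jaw centreline is at x≈0.6483 here and its yaw is ≈89.5°. I correct +3 mm and +0.008 rad, lower, release and retreat.

```bash
python3 -m crank '[{"x":0,"y":0.003,"z":0.03,"yaw":0.008,"fingers":220},{"x":0,"y":0.003,"z":0.07,"yaw":0.008,"fingers":220},{"x":0,"y":0.003,"z":0.095,"yaw":0.008,"fingers":220},{"x":0,"y":0.003,"z":0.103,"yaw":0.008,"fingers":220},{"x":0,"y":0.003,"z":0.106,"yaw":0.008,"fingers":220},{"x":0,"y":0.003,"z":0.106,"yaw":0.008,"fingers":220},{"x":0,"y":0.003,"z":0.106,"yaw":0.008,"fingers":220}]'
python3 -m crank '[{"x":0,"y":0,"z":0,"yaw":0,"fingers":60},{"x":0,"y":0,"z":0,"yaw":0,"fingers":60},{"x":0,"y":0,"z":0,"yaw":0,"fingers":60},{"x":0,"y":0,"z":-0.04,"yaw":0,"fingers":60},{"x":0,"y":0,"z":-0.09,"yaw":0,"fingers":60},{"x":0,"y":0,"z":-0.13,"yaw":0,"fingers":60},{"x":0,"y":0,"z":-0.15,"yaw":0,"fingers":60}]'
cat > meas.py <<'E'
from h import *
import sys
d=grab(sys.argv[1],sys.argv[2]);W=cloud(d);s=manip.read_state()
q=s['ee_rot'];a=2*np.arctan2(q[2],q[1]);print(s['ee_pos'].round(4),np.degrees(a),s['opening'],s['time_s'])
H=W[...,2];r=lambda m:(m.sum(),cv2.minAreaRect((W[m][:,:2]*1000).astype(np.float32))) if m.sum()>5 else 0
c=abs(W[...,0]-.648)<.06
print('mod',r((abs(H-.060)<.0025)&(W[...,1]>-.002)&(W[...,1]<.095)&c))
print('fixed',r((abs(H-.072)<.004)&(W[...,1]>.08)&(W[...,1]<.15)&c))
print('jaw',r((abs(H-.066)<.003)&(W[...,1]>-.07)&(W[...,1]<.05)&c))
print('roller',r((abs(H-.155)<.008)&(W[...,1]>-.12)&(W[...,1]<-.06)&c))
print('grip',r((abs(H-.170)<.004)&(W[...,1]>-.19)&(W[...,1]<-.13)&c))
E
python3 meas.py wrist w5.png; python3 meas.py top t5.png
```

```text
time_s: 5.8
ee_pos: [0.6506, 0.0408, 0.0497]
ee_rot: [0.001, 0.71, 0.704, 0.001]
wrist_force: [0.1, 0.2, -4.0]
opening: 0.0457
gripper_force: 25.0
time_s: 6.68
ee_pos: [0.6509, 0.0409, 0.2011]
ee_rot: [0.001, 0.71, 0.704, 0.001]
wrist_force: [-0.2, 0.0, -0.6]
opening: 0.0702
gripper_force: 0.0
[0.6515 0.0409 0.2026] 89.5405356014155 0.07063051319637456 6.725
mod (np.int64(2372), ((650.7798461914062, 39.90311050415039), (60.3226318359375, 45.7530403137207), 89.35852813720703))
fixed (np.int64(2234), ((649.36767578125, 118.90931701660156), (27.040435791015625, 63.976295471191406), 89.5395278930664))
jaw (np.int64(954), ((647.9263916015625, 4.059719085693359), (91.75558471679688, 49.512908935546875), 89.64675903320312))
roller 0
grip 0
[0.6511 0.0409 0.2006] 89.54360259174877 0.07045204575764671 6.775
mod 0
fixed 0
jaw (np.int64(83), ((647.1404418945312, -28.60945701599121), (26.501808166503906, 48.409271240234375), 89.68083190917969))
roller (np.int64(55), ((647.6718139648438, -90.4327163696289), (13.961480140686035, 24.99818992614746), 89.68319702148438))
grip (np.int64(52), ((647.4549560546875, -160.37948608398438), (19.16382598876953, 26.202890396118164), 88.42353057861328))
```

View pics/w5.png

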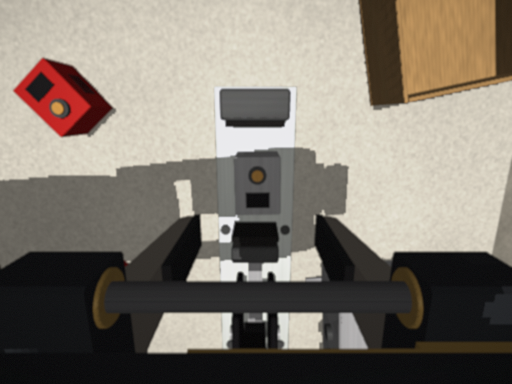

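The module is flat on the bed at (258,180), parallel to the clamp, but about 2.2 mm off the centreline (650.8 against 648.6 mm). I regrip and shift it -2.2 mm in tool y.

```bash
python3 -m crank '[{"x":0,"y":0,"z":0.05,"yaw":0,"fingers":60},{"x":0,"y":0,"z":0.1,"yaw":0,"fingers":60},{"x":0,"y":0,"z":0.14,"yaw":0,"fingers":60},{"x":0,"y":0,"z":0.149,"yaw":0,"fingers":60},{"x":0,"y":0,"z":0.149,"yaw":0,"fingers":200},{"x":0,"y":0,"z":0.149,"yaw":0,"fingers":200},{"x":0,"y":0,"z":0.149,"yaw":0,"fingers":200},{"x":0,"y":0,"z":0.143,"yaw":0,"fingers":200},{"x":0,"y":-0.0022,"z":0.143,"yaw":0,"fingers":200},{"x":0,"y":-0.0022,"z":0.146,"yaw":0,"fingers":200},{"x":0,"y":-0.0022,"z":0.151,"yaw":0,"fingers":200},{"x":0,"y":-0.0022,"z":0.151,"yaw":0,"fingers":200}]'
python3 -m crank '[{"x":0,"y":0,"z":0,"yaw":0,"fingers":60},{"x":0,"y":0,"z":0,"yaw":0,"fingers":60},{"x":0,"y":0,"z":0,"yaw":0,"fingers":60},{"x":0,"y":0,"z":-0.05,"yaw":0,"fingers":60},{"x":0,"y":0,"z":-0.1,"yaw":0,"fingers":60},{"x":0,"y":0,"z":-0.15,"yaw":0,"fingers":60},{"x":0,"y":0,"z":-0.15,"yaw":0,"fingers":255}]'
python3 meas.py wrist w6.png
```

```text
time_s: 8.28
ee_pos: [0.6476, 0.0409, 0.0492]
ee_rot: [-0.0, 0.71, 0.704, -0.0]
wrist_force: [-6.3, -0.2, 17.5]
opening: 0.0457
gripper_force: 25.0
time_s: 9.15
ee_pos: [0.6503, 0.041, 0.202]
ee_rot: [0.003, 0.71, 0.704, 0.003]
wrist_force: [0.3, -0.7, -0.2]
opening: 0.0621
gripper_force: 0.0
[0.6488 0.0409 0.1993] 89.53941602971146 0.0585824070896567 9.2
mod (np.int64(2352), ((647.5060424804688, 39.97808074951172), (45.49378204345703, 60.036102294921875), 0.4412604570388794))
fixed (np.int64(2224), ((649.3710327148438, 118.60386657714844), (27.98486328125, 64.04525756835938), 89.50984954833984))
jaw (np.int64(964), ((647.6588134765625, 3.918498992919922), (49.62534713745117, 92.11035919189453), 0.1324462890625))
roller 0
grip 0
```

The module now sits at x=647.5, yaw 89.56°, about 1 mm from the centreline, which is fine. Next come the closed fingers: I bring the fingertips to z≈0.138, about 13 mm in front of the roller (front face at y≈-0.083).

```bash
python3 -m crank '[{"x":-0.045,"y":-0.001,"z":0,"yaw":0,"fingers":255},{"x":-0.09,"y":-0.001,"z":0,"yaw":0,"fingers":255},{"x":-0.099,"y":-0.001,"z":0.02,"yaw":0,"fingers":255},{"x":-0.099,"y":-0.001,"z":0.037,"yaw":0,"fingers":255},{"x":-0.099,"y":-0.001,"z":0.037,"yaw":0,"fingers":255}]'
for i in 1; do python3 -m crank '[{"x":-0.005,"y":0,"z":0,"yaw":0,"fingers":255},{"x":-0.01,"y":0,"z":0,"yaw":0,"fingers":255},{"x":-0.014,"y":0,"z":0,"yaw":0,"fingers":255},{"x":-0.018,"y":0,"z":0,"yaw":0,"fingers":255}]'; done
python3 meas.py scene s7.png
python3 - <<'E'
import cv2;i=cv2.imread('pics/s7.png');cv2.imwrite('pics/s7c.png',cv2.resize(i[140:310,190:370],(636,600)))
E
```

```text
time_s: 9.82
ee_pos: [0.6443, -0.0569, 0.1576]
ee_rot: [-0.002, 0.71, 0.704, -0.001]
wrist_force: [-1.2, 0.4, -0.4]
opening: 0.0085
gripper_force: 0.0
time_s: 10.32
ee_pos: [0.6461, -0.0761, 0.161]
ee_rot: [0.0, 0.71, 0.704, 0.001]
wrist_force: [1.2, 2.6, 0.5]
opening: 0.0
gripper_force: 1.2
[ 0.6461 -0.0766  0.161 ] 89.52987295920543 0.0003197316848627651 10.375
mod (np.int64(89), ((648.688720703125, 41.48283004760742), (54.50361633300781, 46.783512115478516), 88.33306884765625))
fixed (np.int64(214), ((650.40966796875, 114.38888549804688), (63.30551528930664, 34.44264221191406), 0.33221349120140076))
jaw (np.int64(34), ((645.179931640625, 3.262531280517578), (94.78241729736328, 37.692169189453125), 84.4428482055664))
roller (np.int64(99), ((648.1034545898438, -86.13087463378906), (32.16331100463867, 27.170387268066406), 88.04849243164062))
grip (np.int64(84), ((648.709228515625, -159.8895263671875), (20.149953842163086, 26.056015014648438), 88.07748413085938))
```

View pics/s7c.png

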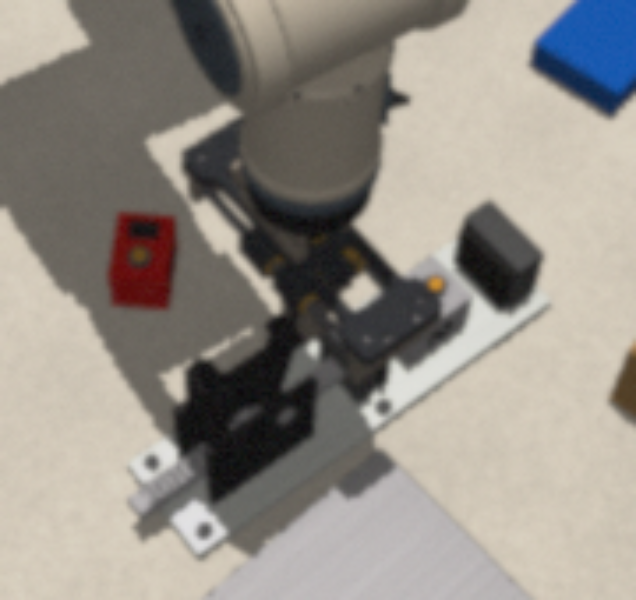

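The fingertips touch the roller, with +2.6 N in y at TCP y≈-0.0765. The first squeeze goes in two halves so I can read the force, then I release and measure the jaw.

```bash
python3 -m crank '[{"x":-0.008,"y":0,"z":0,"yaw":0,"fingers":255},{"x":-0.016,"y":0,"z":0,"yaw":0,"fingers":255},{"x":-0.02,"y":0,"z":0,"yaw":0,"fingers":255}]'|egrep 'pos|wrist'
python3 -m crank '[{"x":-0.006,"y":0,"z":0,"yaw":0,"fingers":255},{"x":-0.01,"y":0,"z":0,"yaw":0,"fingers":255}]'|egrep 'pos|wrist'
python3 -m crank '[{"x":-0.003,"y":0,"z":0,"yaw":0,"fingers":255},{"x":-0.005,"y":0,"z":0,"yaw":0,"fingers":255}]'|egrep 'pos|wrist'
python3 meas.py top t8.png
python3 -m crank '[{"x":0.015,"y":0,"z":0,"yaw":0,"fingers":255},{"x":0.03,"y":0,"z":0,"yaw":0,"fingers":255},{"x":0.038,"y":0,"z":0,"yaw":0,"fingers":255},{"x":0.038,"y":0,"z":0,"yaw":0,"fingers":255}]'|egrep 'pos|wrist|time'
python3 meas.py top t9.png
```

```text
ee_pos: [0.6459, -0.0944, 0.1607]
wrist_force: [1.6, 13.3, 0.1]
ee_pos: [0.6458, -0.1041, 0.1605]
wrist_force: [1.7, 12.7, -0.4]
ee_pos: [0.6457, -0.1089, 0.1605]
wrist_force: [2.4, 14.5, -1.6]
[ 0.6457 -0.109   0.1604] 89.50789348594667 0.000312161792626731 11.3
mod (np.int64(190), ((647.0994873046875, 33.23594665527344), (67.94949340820312, 46.43207550048828), 89.57662200927734))
fixed (np.int64(184), ((648.9605102539062, 114.23580932617188), (61.7748908996582, 32.49530029296875), 0.4757830798625946))
jaw (np.int64(47), ((648.171142578125, 22.419578552246094), (45.62028884887695, 53.04283905029297), 0.6381797194480896))
roller 0
grip 0
time_s: 11.8
ee_pos: [0.6458, -0.0722, 0.1606]
wrist_force: [-0.2, 2.2, 0.2]
[ 0.6458 -0.0726  0.1606] 89.57873343390393 0.0004896979552203994 11.85
mod (np.int64(58), ((648.5911865234375, 58.20145797729492), (43.432796478271484, 17.744720458984375), 0.18949177861213684))
fixed (np.int64(190), ((649.12158203125, 114.44561004638672), (61.301692962646484, 32.19397735595703), 1.5657628774642944))
jaw (np.int64(7), ((654.6888427734375, 48.9692497253418), (21.59127426147461, 0.18373927474021912), 0.31055334210395813))
roller 0
grip (np.int64(20), ((644.19384765625, -166.3560791015625), (7.69278621673584, 24.38673210144043), 81.053955078125))
```

```bash
cat > tail.py <<'E'
from h import *
def t(d):
    W=cloud(d);m=(abs(W[...,2]-.047)<.006)&(W[...,1]<-.17)&(W[...,1]>-.26)&(abs(W[...,0]-.646)<.012)
    y=W[...,1][m];return m.sum(),np.percentile(y,[0,2,5]).round(4) if m.sum() else 0
if __name__=='__main__':
    o=load('scene');print('before',t(o))
    print('scene',t(grab('scene')));print('top',t(grab('top')))
E
python3 tail.py
```

```text
before (np.int64(151), array([-0.2273, -0.2266, -0.2251]))
scene (np.int64(116), array([-0.213 , -0.2128, -0.2117]))
top (np.int64(60), array([-0.2109, -0.2108, -0.2107]))
```

The bar moved about 13.5 mm, i.e. two teeth. About 40 mm remains, so the next two squeezes are certain to run free.

```bash
python3 -m crank '[{"x":0.003,"y":0,"z":0,"yaw":0,"fingers":255},{"x":-0.008,"y":0,"z":0,"yaw":0,"fingers":255},{"x":-0.018,"y":0,"z":0,"yaw":0,"fingers":255},{"x":-0.028,"y":0,"z":0,"yaw":0,"fingers":255},{"x":-0.036,"y":0,"z":0,"yaw":0,"fingers":255},{"x":-0.038,"y":0,"z":0,"yaw":0,"fingers":255}]'|egrep 'pos|wrist'
python3 -m crank '[{"x":0.012,"y":0,"z":0,"yaw":0,"fingers":255},{"x":0.026,"y":0,"z":0,"yaw":0,"fingers":255},{"x":0.038,"y":0,"z":0,"yaw":0,"fingers":255},{"x":0.042,"y":0,"z":0,"yaw":0,"fingers":255},{"x":0.042,"y":0,"z":0,"yaw":0,"fingers":255}]'|egrep 'pos|wrist|time'
python3 tail.py | tail -2
python3 -m crank '[{"x":-0.012,"y":0,"z":0,"yaw":0,"fingers":255},{"x":-0.022,"y":0,"z":0,"yaw":0,"fingers":255},{"x":-0.032,"y":0,"z":0,"yaw":0,"fingers":255},{"x":-0.04,"y":0,"z":0,"yaw":0,"fingers":255},{"x":-0.042,"y":0,"z":0,"yaw":0,"fingers":255}]'|egrep 'pos|wrist'
python3 -m crank '[{"x":0.012,"y":0,"z":0,"yaw":0,"fingers":255},{"x":0.026,"y":0,"z":0,"yaw":0,"fingers":255},{"x":0.038,"y":0,"z":0,"yaw":0,"fingers":255},{"x":0.042,"y":0,"z":0,"yaw":0,"fingers":255},{"x":0.042,"y":0,"z":0,"yaw":0,"fingers":255}]'|egrep 'pos|wrist|time'
python3 tail.py | tail -2
python3 - <<'E'
from h import *
W=cloud(load('scene'));H=W[...,2];c=(abs(W[...,0]-.648)<.045)
for n,h,t in(('mod',.06,.002),('jaw',.066,.002)):
    m=(abs(H-h)<t)&c&(W[...,1]>-.06)&(W[...,1]<.099);print(n,m.sum(),np.percentile(W[m][:,1],[1,50,99]).round(4))
E
```

```text
ee_pos: [0.6454, -0.1095, 0.1602]
wrist_force: [1.7, 18.8, -0.8]
time_s: 13.32
ee_pos: [0.6459, -0.0689, 0.1606]
wrist_force: [0.1, -0.5, -0.1]
scene (np.int64(82), array([-0.2003, -0.2   , -0.1995]))
top (np.int64(39), array([-0.1994, -0.1993, -0.1993]))
ee_pos: [0.6454, -0.1095, 0.1602]
wrist_force: [1.3, 20.3, 0.1]
time_s: 14.68
ee_pos: [0.6459, -0.0689, 0.1607]
wrist_force: [-0.3, 1.2, 0.5]
scene (np.int64(45), array([-0.1872, -0.187 , -0.1869]))
top (np.int64(22), array([-0.1876, -0.1875, -0.1874]))
mod 109 [0.0209 0.0699 0.0978]
jaw 45 [0.0043 0.0709 0.0989]
```

Each squeeze moves it 13 mm, and the hard stop is at TCP y≈-0.109, where the 19–20 N comes from. Total so far is 39 mm, leaving about 14.5 mm. I do the fourth squeeze slowly while watching the force.

```bash
python3 -m crank '[{"x":-0.01,"y":0,"z":0,"yaw":0,"fingers":255},{"x":-0.019,"y":0,"z":0,"yaw":0,"fingers":255},{"x":-0.024,"y":0,"z":0,"yaw":0,"fingers":255},{"x":-0.024,"y":0,"z":0,"yaw":0,"fingers":255}]'|egrep 'pos|wrist'
python3 -m crank '[{"x":-0.003,"y":0,"z":0,"yaw":0,"fingers":255},{"x":-0.005,"y":0,"z":0,"yaw":0,"fingers":255}]'|egrep 'pos|wrist'
python3 -m crank '[{"x":-0.002,"y":0,"z":0,"yaw":0,"fingers":255},{"x":-0.003,"y":0,"z":0,"yaw":0,"fingers":255}]'|egrep 'pos|wrist'
python3 -m crank '[{"x":-0.002,"y":0,"z":0,"yaw":0,"fingers":255},{"x":-0.002,"y":0,"z":0,"yaw":0,"fingers":255}]'|egrep 'pos|wrist|time'
```

```text
ee_pos: [0.6456, -0.0922, 0.1605]
wrist_force: [0.7, 10.5, 1.2]
ee_pos: [0.6456, -0.0966, 0.1604]
wrist_force: [1.0, 13.5, -0.3]
ee_pos: [0.6455, -0.0995, 0.1603]
wrist_force: [0.6, 13.6, -1.2]
time_s: 16.02
ee_pos: [0.6455, -0.1015, 0.1603]
wrist_force: [-0.4, 13.3, 0.3]
```

```bash
python3 -m crank '[{"x":-0.001,"y":0,"z":0,"yaw":0,"fingers":255},{"x":-0.002,"y":0,"z":0,"yaw":0,"fingers":255}]'|egrep 'pos|wrist'
python3 -m crank '[{"x":-0.001,"y":0,"z":0,"yaw":0,"fingers":255},{"x":-0.0015,"y":0,"z":0,"yaw":0,"fingers":255}]'|egrep 'pos|wrist'
python3 tail.py | tail -2;python3 -m crank '[{"x":-0.001,"y":0,"z":0,"yaw":0,"fingers":255},{"x":-0.001,"y":0,"z":0,"yaw":0,"fingers":255}]'|egrep 'pos|wrist|time'
```

```text
ee_pos: [0.6455, -0.1033, 0.1603]
wrist_force: [0.8, 13.3, -0.4]
ee_pos: [0.6454, -0.1049, 0.1603]
wrist_force: [1.1, 13.4, -0.7]
scene (np.int64(18), array([-0.1765, -0.1765, -0.1764]))
top (np.int64(0), 0)
time_s: 16.88
ee_pos: [0.6454, -0.1058, 0.1603]
wrist_force: [1.4, 13.8, 0.1]
```

Still free. I continue in 1 mm steps to just short of the stop.

```bash
python3 -m crank '[{"x":-0.001,"y":0,"z":0,"yaw":0,"fingers":255},{"x":-0.001,"y":0,"z":0,"yaw":0,"fingers":255}]'|egrep 'pos|wrist|time'
python3 -m crank '[{"x":-0.001,"y":0,"z":0,"yaw":0,"fingers":255},{"x":-0.001,"y":0,"z":0,"yaw":0,"fingers":255}]'|egrep 'pos|wrist|time'
```

```text
time_s: 17.12
ee_pos: [0.6454, -0.1068, 0.1603]
wrist_force: [1.3, 14.1, 0.0]
time_s: 17.38
ee_pos: [0.6454, -0.1075, 0.1602]
wrist_force: [0.8, 15.5, -0.6]
```

```bash
python3 -m crank '[{"x":-0.0007,"y":0,"z":0,"yaw":0,"fingers":255},{"x":-0.0007,"y":0,"z":0,"yaw":0,"fingers":255}]'|egrep 'pos|wrist|time'
python3 -m crank '[{"x":0,"y":0,"z":0,"yaw":0,"fingers":255}]'|egrep 'pos|wrist|time'
```

```text
time_s: 17.62
ee_pos: [0.6454, -0.1079, 0.1602]
wrist_force: [2.3, 15.6, -1.5]
time_s: 17.75
ee_pos: [0.6454, -0.1079, 0.1602]
wrist_force: [1.6, 16.6, 0.3]
```

```bash
python3 - <<'E'
from h import *
s=grab('scene','s10.png');W=cloud(s);H=W[...,2];c=(abs(W[...,0]-.648)<.03)
i=s['img'][140:310,190:370,::-1]
cv2.imwrite('pics/s10c.png',cv2.resize(s['img'][170:250,270:360,::-1],(675,600),interpolation=cv2.INTER_CUBIC))
m=(abs(H-.06)<.002)&c&(W[...,1]>.05)&(W[...,1]<.11);print(m.sum(),np.percentile(W[m][:,1],[5,50,90,99]))
m=(abs(H-.012)<.003)&c&(W[...,1]>.07)&(W[...,1]<.11);print('bed seen',m.sum(),np.percentile(W[m][:,1],[5,50,90,99]))
E
```

```text
157 [0.05223191 0.0739624  0.0965341  0.09944614]
bed seen 22 [0.07112652 0.08808981 0.09631167 0.10287673]
```

View pics/s10c.png

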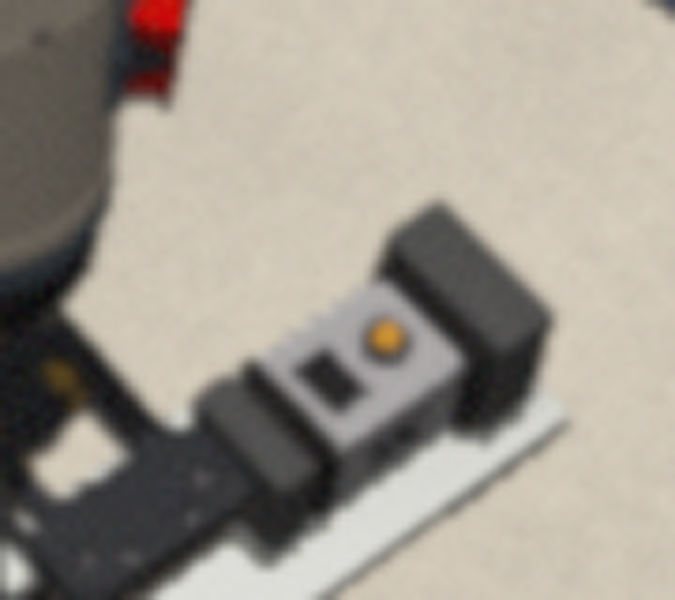

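In the crop the module lies against, or within about 1 mm of, the fixed jaw's pad at (465,360), and the jaw pad is against its back. The force is just starting to rise, but so close to the stop that it is ambiguous. I release and squeeze again gently, so that any stiffness shows mid-stroke.

```bash
python3 -m crank '[{"x":0.013,"y":0,"z":0,"yaw":0,"fingers":255},{"x":0.028,"y":0,"z":0,"yaw":0,"fingers":255},{"x":0.038,"y":0,"z":0,"yaw":0,"fingers":255},{"x":0.041,"y":0,"z":0,"yaw":0,"fingers":255},{"x":0.041,"y":0,"z":0,"yaw":0,"fingers":255}]'|egrep 'pos|wrist|time'
python3 tail.py | tail -2
python3 -m crank '[{"x":-0.004,"y":0,"z":0,"yaw":0,"fingers":255},{"x":-0.008,"y":0,"z":0,"yaw":0,"fingers":255}]'|egrep 'pos|wrist|time'
python3 -m crank '[{"x":-0.0015,"y":0,"z":0,"yaw":0,"fingers":255},{"x":-0.0025,"y":0,"z":0,"yaw":0,"fingers":255}]'|egrep 'pos|wrist|time'
```

```text
time_s: 18.42
ee_pos: [0.6459, -0.0693, 0.1606]
wrist_force: [0.4, 0.4, -0.5]
scene (np.int64(16), array([-0.1753, -0.1753, -0.1752]))
top (np.int64(2), array([-0.1756, -0.1756, -0.1755]))
time_s: 18.77
ee_pos: [0.6458, -0.0775, 0.1606]
wrist_force: [-0.1, 2.2, -0.6]
time_s: 19.02
ee_pos: [0.6458, -0.0791, 0.1606]
wrist_force: [0.6, 8.4, 0.8]
```

The tooth caught at y≈-0.079. I step on in small moves.

```bash
python3 -m crank '[{"x":-0.001,"y":0,"z":0,"yaw":0,"fingers":255},{"x":-0.001,"y":0,"z":0,"yaw":0,"fingers":255}]'|egrep 'pos|wrist'
python3 -m crank '[{"x":-0.0007,"y":0,"z":0,"yaw":0,"fingers":255},{"x":-0.0007,"y":0,"z":0,"yaw":0,"fingers":255}]'|egrep 'pos|wrist|time'
```

```text
ee_pos: [0.6457, -0.0794, 0.1605]
wrist_force: [-0.7, 9.2, -0.2]
time_s: 19.52
ee_pos: [0.6458, -0.0797, 0.1605]
wrist_force: [0.6, 10.7, 0.6]
```

```bash
python3 -m crank '[{"x":-0.001,"y":0,"z":0,"yaw":0,"fingers":255},{"x":-0.001,"y":0,"z":0,"yaw":0,"fingers":255}]'|egrep 'pos|wrist'
python3 -m crank '[{"x":-0.0007,"y":0,"z":0,"yaw":0,"fingers":255},{"x":-0.0007,"y":0,"z":0,"yaw":0,"fingers":255}]'|egrep 'pos|wrist|time'
```

```text
ee_pos: [0.6458, -0.0801, 0.1605]
wrist_force: [0.7, 14.0, 0.4]
time_s: 20.02
ee_pos: [0.6457, -0.0805, 0.1605]
wrist_force: [0.5, 15.2, 0.6]
```

```bash
python3 -m crank '[{"x":-0.0007,"y":0,"z":0,"yaw":0,"fingers":255},{"x":-0.0007,"y":0,"z":0,"yaw":0,"fingers":255}]'|egrep 'pos|wrist'
python3 -m crank '[{"x":-0.0005,"y":0,"z":0,"yaw":0,"fingers":255},{"x":-0.0005,"y":0,"z":0,"yaw":0,"fingers":255}]'|egrep 'pos|wrist|time'
```

```text
ee_pos: [0.6457, -0.081, 0.1605]
wrist_force: [0.8, 16.5, 0.8]
time_s: 20.52
ee_pos: [0.6457, -0.0813, 0.1605]
wrist_force: [2.0, 17.0, 0.9]
```

```bash
python3 -m crank '[{"x":-0.0007,"y":0,"z":0,"yaw":0,"fingers":255},{"x":-0.0007,"y":0,"z":0,"yaw":0,"fingers":255}]'|egrep 'pos|wrist'
python3 -m crank '[{"x":-0.0004,"y":0,"z":0,"yaw":0,"fingers":255},{"x":-0.0004,"y":0,"z":0,"yaw":0,"fingers":255}]'|egrep 'pos|wrist|time'
```

```text
ee_pos: [0.6457, -0.0819, 0.1605]
wrist_force: [1.0, 17.0, 1.3]
time_s: 21.02
ee_pos: [0.6457, -0.0821, 0.1605]
wrist_force: [0.5, 18.7, 0.6]
```

```bash
python3 -m crank '[{"x":-0.0004,"y":0,"z":0,"yaw":0,"fingers":255},{"x":-0.0004,"y":0,"z":0,"yaw":0,"fingers":255}]'|egrep 'pos|wrist'
python3 -m crank '[{"x":-0.0004,"y":0,"z":0,"yaw":0,"fingers":255},{"x":-0.0004,"y":0,"z":0,"yaw":0,"fingers":255}]'|egrep 'pos|wrist|time'
```

```text
ee_pos: [0.6457, -0.0823, 0.1605]
wrist_force: [-0.4, 19.0, 1.3]
time_s: 21.52
ee_pos: [0.6457, -0.0826, 0.1604]
wrist_force: [0.5, 19.1, 1.2]
```

That is firm at 19 N, well short of the stop. I release, retreat and verify.

```bash
python3 -m crank '[{"x":0.008,"y":0,"z":0,"yaw":0,"fingers":255},{"x":0.016,"y":0,"z":0,"yaw":0,"fingers":255},{"x":0.03,"y":0,"z":0,"yaw":0,"fingers":255},{"x":0.035,"y":0,"z":-0.03,"yaw":0,"fingers":255},{"x":0.035,"y":-0.04,"z":-0.07,"yaw":0,"fingers":255},{"x":0.035,"y":-0.1,"z":-0.09,"yaw":0,"fingers":255},{"x":0.035,"y":-0.16,"z":-0.09,"yaw":0,"fingers":255},{"x":0.035,"y":-0.22,"z":-0.09,"yaw":0,"fingers":255},{"x":0.035,"y":-0.25,"z":-0.09,"yaw":0,"fingers":255},{"x":0.035,"y":-0.25,"z":-0.09,"yaw":0,"fingers":255}]'
python3 meas.py top t11.png
python3 - <<'E'
from h import *
W=cloud(load('top'));H=W[...,2];c=abs(W[...,0]-.648)<.03
m=(abs(H-.06)<.003)&c&(W[...,1]>.03)&(W[...,1]<.1);print('mod',m.sum(),cv2.minAreaRect((W[m][:,:2]*1000).astype(np.float32)))
i=cv2.imread('pics/t11.png');cv2.imwrite('pics/t11c.png',cv2.resize(i[100:250,90:390],(800,400),interpolation=cv2.INTER_CUBIC))
E
```

```text
time_s: 22.78
ee_pos: [0.3945, -0.0492, 0.2509]
ee_rot: [0.0, 0.71, 0.704, 0.0]
wrist_force: [0.1, 0.1, 0.1]
opening: 0.001
gripper_force: 0.0
[ 0.3962 -0.0493  0.2512] 89.5299505918378 0.00035790009786377896 22.825
mod (np.int64(228), ((648.7066650390625, 52.31800079345703), (82.81703186035156, 48.05925750732422), 89.70216369628906))
fixed (np.int64(188), ((648.2515258789062, 105.57723999023438), (63.68181228637695, 49.568634033203125), 0.7169111371040344))
jaw (np.int64(102), ((647.0646362304688, 29.801376342773438), (48.4797248840332, 38.130287170410156), 0.1472918838262558))
roller (np.int64(53), ((647.24658203125, -90.36597442626953), (13.861653327941895, 25.96775245666504), 89.34722137451172))
grip (np.int64(53), ((646.96240234375, -160.2625732421875), (19.297306060791016, 27.057098388671875), 88.69273376464844))
mod 241 ((648.8512573242188, 65.35311889648438), (53.84520721435547, 67.6867446899414), 0.3622318208217621)
```

View pics/t11c.png

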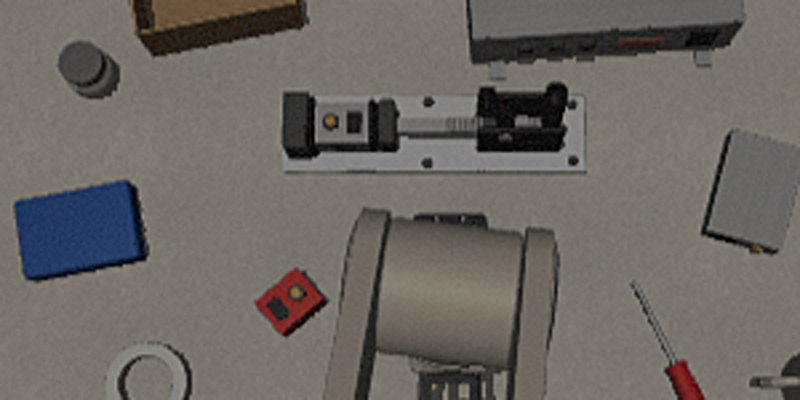

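The module at (342,122) is held flush between the fixed jaw at (298,123) and the sliding jaw at (387,124). The trigger is back at rest, the arm is clear and the visible neighbours are where they were. I hand in.

```bash
python3 -c "
from station import manip;print(manip.hand_in())"
```

```text
the job is handed in; nothing more can be done
None
```

The module is clamped flush against the fixed jaw: I stopped on the fifth squeeze at about 19 N, well short of the trigger's stop, took the hand off and handed the job in at about 23 s; the verdict wasn't shown.

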